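Change the bench dust suction over to the other port

ROBOT

A 6-joint arm with a two-finger parallel gripper is mounted at the origin on the work surface. World frame = base frame: x ahead of the robot, y to its left, z up, the work surface at z = 0. Lengths are in m, angles in rad, forces in N, time in s.
With the tool pointing down it reaches from about 0.3 to 0.85 m from the base axis. Payload 4.2 kg.
Tool frame: the origin (TCP) lies midway between the tips of the shut fingers; the grasp point (between the pads) lies 19 mm behind it; z points along the fingers, y is the line along which they close (so a half turn about z gives the same grasp; the last joint's range is limited). The gripper opens to 91 mm and grips with 3 to 60 N. Pads are 32 mm wide; open, the fingers measure 118 mm over their backs; the gripper's body (76 mm by 178 mm) begins 60 mm behind the grasp point.
Start: joints at [1.182, 0.32, 1.565, -0, 1.257, -0.02], TCP at [0.207, 0.536, 0.214] pointing down, gripper open.
Joint ranges: [-3.11, 3.11], [-0.84, 2.01], [0.21, 2.61], [-1.34, 4.49], [0.05, 2.63], [-2.56, 2.56]. Speed limits (rad/s): [2.57, 2.57, 3.14, 3.14, 3.14, 3.14].

INTERFACE

Orientations are given as a unit quaternion [x, y, z, w].
In Python, from rig import robot, optics gives the robot as it stands.
- The arm moves only by the tool move_arm, never from a script. Its argument "moves" is a list of rows, each a list of 7 numbers: the shift along the tool's x, y, z in units of 1 m (1.0 is 1 m), then the turn, a rotation vector about the tool's x, y, z in units of 2 pi rad (1.0 is 2 pi rad), then the opening, from -1 (shut) to 1 (fully open), so that 0 is half open. A call has 1 to 8 rows; each row is the pose to reach, as a shift and turn from the pose commanded when the call began, along the tool's axes at that moment, turning the shorter way round; what a row does not reach only later rows make up. A row lasts 1/12 s, in which the tool goes at most 41.7 mm and 7.16 degrees, less where a joint would pass 70% of its speed; a pose out of reach is approached as far as the arm can. A call with a number of a shift or a turn outside -1 to 1 is refused whole. A call with a gripper value outside its range is refused whole. The fingers move at their own pace and stop on an object; "squeeze" is the grip in N (left out, the last holds). Time passes only in rows, so rows that repeat a pose let the fingers close. It gives the time, the measured TCP pose, the force, the opening and the grip force at its end, in the units of the state.
- robot.observe(): the state, without advancing time (a new reading comes with each control period).
- optics.capture(name): name is "scene" or "top" or "wrist"; returns a dict with "color" (480x640x3 uint8, red, green, blue), "range_z" (480x640 float32, m along the optical axis (not along the pixel's ray), 0 where there is no reading), "vfov" (degrees; the focal length in pixels is half the picture's height over the tangent of half this angle, whatever the lens; pixels are square), "cx", "cy" (the principal point, pixels), "world_to_cam" (4x4, takes a point from world to camera coordinates). Camera axes: x right, y down, z forward; pixel columns grow to the right and rows downward; lengths in m; the calibration is good to about 2 mm. A picture is of the moment at which its call begins.
- robot.job_done(): hands the job in; it is judged then, once.
The state is a dict: "time_s": time; "joint_positions": joint angles; "dq": joint speeds; "tau": joint torques, N m; "position": TCP position; "tcp_rot": TCP orientation; "ft_force": force on the tool from outside, world axes, zero at the start; "wrist_torque": the same for the moment, N m; "width": finger opening in m; "grip_force": force on a finger pad.
Only numpy, scipy, OpenCV 4.12 (cv2) and the standard library are available. Lean on these libraries where they do the work, as an engineer would, in place of code of your own. Each camera call takes 0.05 s, during which the arm holds its last target. There are 200 camera calls.

TASK

Change the bench's dust suction over from the blue port to the orange port: flip the isolator's red lever off (to its white mark), then slide the blue shutter fully shut, then slide the orange shutter fully open, and lastly flip the isolator back on (to its green mark). Never move a shutter unless the isolator is off, and leave the other things on the bench where they are.

Things in the scene. Friction and masses are not known exactly. Their poses are not given: they have to be found in the camera images.
- isolator: Fixed grey isolator box 150 (x) x 110 (y) x 70 mm high on a 170 x 130 mm foot. Origin: bench level under its middle; z up. The lever swings in the box's x-z plane about a pivot 82 mm above the origin, between two black cheeks up to 95 mm high (40 mm long in x, outer faces 36 mm either side of the middle). Green mark on top at its +x end (on), white mark at its -x end (off). Place and yaw vary.
- isolator_lever (a joint): Lean (rad) of the red isolator lever: 0 = upright, +0.6 = on, leaning to the box's +x (green mark), -0.6 = off, leaning to its -x (white mark). Top-heavy (0.4 kg), so over-centre: once past upright it drops over to its end stop and stays there, it does not stay upright; about 2 N at the bar starts it moving.
- lever_bar (a point): Centre of the red crossbar at the lever's tip, 90 mm from the pivot: a round bar 22 mm in diameter, 76 mm long along the box's y, on a red arm 34 mm wide (y) and 12 mm thick. About 156 mm above the bench at either end of its swing, 172 mm when upright.
- blue_port: Fixed suction port with blue edge rails: aluminium housing 165 x 110 mm, 46 mm high (rails to 58 mm), with a short black pipe stub 30 mm long on its +x end. Origin: bench level under the housing's middle; z up, x along the shutter's travel (at yaw 0, x points away from the robot). The round 64 mm hole is in the top, centred 35 mm from the origin towards +x. Its place on the bench and its yaw vary.
- blue_shutter (a joint): Travel (m) of the blue port's steel sliding shutter: 0 = fully shut, covering the hole, 0.07 = fully open, hole clear (end stops at both). It opens towards the port's -x, shuts towards +x. It slides against about 3 N of friction and stays where left; blade top 55 mm above the bench. Starts open.
- blue_handle (a point): Centre of the blue upright handle plate of the blue shutter: 12 mm thick along the port's x, 60 mm wide along its y, spanning 54 to 106 mm above the bench; this point is 84 mm above the bench. On the port's centre line, at x = +5 mm of the port's frame when shut and -65 mm when fully open. Can be pushed on either face.
- orange_port: Fixed suction port with orange edge rails: aluminium housing 165 x 110 mm, 46 mm high (rails to 58 mm), with a short black pipe stub 30 mm long on its +x end. Origin: bench level under the housing's middle; z up, x along the shutter's travel (at yaw 0, x points away from the robot). The round 64 mm hole is in the top, centred 35 mm from the origin towards +x. Its place on the bench and its yaw vary.
- orange_shutter (a joint): Travel (m) of the orange port's steel sliding shutter: 0 = fully shut, covering the hole, 0.07 = fully open, hole clear (end stops at both). It opens towards the port's -x, shuts towards +x. It slides against about 3 N of friction and stays where left; blade top 55 mm above the bench. Starts shut or nearly so.
- orange_handle (a point): Centre of the orange upright handle plate of the orange shutter: 12 mm thick along the port's x, 60 mm wide along its y, spanning 54 to 106 mm above the bench; this point is 84 mm above the bench. On the port's centre line, at x = +5 mm of the port's frame when shut and -65 mm when fully open. Can be pushed on either face.
- sander: Bystander: black and white round sander with a green band, 125 mm across, 130 mm high, loose; origin at the middle of its underside.
- wood_slab: Bystander: slab of wood with bark edge, 130 x 190 x 42 mm, loose; origin at the middle of its underside.
- disc_stack: Bystander: purple stack of sanding discs, 125 mm across, 10 mm high, loose; origin at the middle of its underside.
- pocket_knife: Bystander: closed pocket knife 110 x 24 x 14 mm lying between the task's equipment, loose; origin at the middle of its underside.
- screwdriver: Bystander: screwdriver 190 mm long, lying between the task's equipment, loose, under 40 mm high; origin at its underside.
- oil_can: Bystander: can with a yellow label, 84 mm across, 110 mm high, loose; origin at the middle of its underside.
- sanding_block: Bystander: cork sanding block 70 x 120 x 36 mm, loose; origin at the middle of its underside.
There are look-alikes about, which are no part of the job. Leave any turquoise look-alike of the orange_port alone.

How it is judged:
By the outcome, as a careful person would: the job done as asked, in the order asked, and still so for the second after the job is handed in, with the robot touching nothing.
It also fails if it takes over 67 s, if anything falls off the work surface, if the arm or the gripper's body presses on something with over 40 N, if the wrist force passes 120 N, or if a joint passes its speed limit or range.

## Working session

There is one attempt and no reset: what is moved stays moved. The work goes in short steps, Python scripts to look and compute and a tool call to move; the robot and the scene stay as the last step left them, time stands still between calls to the robot, and variables do not carry over. Pictures are saved under pics/ and viewed, at most 10 in all, crops included, and the job is handed in when it is done.

Besides the shell and the picture viewer there is one more tool, called as name([rows], argument=value, ...), one row to a line, values as JSON. move_arm: Moves the arm, as the interface text tells. Its arguments: {"type":"object","properties":{"moves":{"type":"array"},"squeeze":{"type":"number"}},"required":["moves"]}

```bash
mkdir -p pics
cat > h.py <<'E'
import numpy as np, cv2
from rig import robot, optics
def cap(n):
    c=optics.capture(n); cv2.imwrite(f'pics/{n}_{int(1000*robot.observe()["time_s"])}.png',c['color'][:,:,::-1]); np.savez(f'{n}.npz',**c); return c
def cloud(c):
    f=240/np.tan(np.radians(float(c['vfov'])/2)); z=c['range_z']; v,u=np.mgrid[0:480,0:640]
    P=np.stack([(u-c['cx'])/f*z,(v-c['cy'])/f*z,z,np.ones_like(z)],-1)
    return (P@np.linalg.inv(c['world_to_cam']).T)[...,:3]
E
python3 - <<'E'
from h import *
for n in('top','scene'):
    c=cap(n);print(c['vfov'],c['cx'],c['cy'],np.linalg.inv(c['world_to_cam']).round(3).tolist())
print(robot.observe())
E
ls pics
```

```text
45.307908727692336 321.07436034283006 228.71845294191118 [[0.005, -0.992, 0.125, 0.348], [-1.0, -0.004, 0.007, -0.025], [-0.006, -0.125, -0.992, 1.715], [0.0, 0.0, 0.0, 1.0]]
55.45398195229207 321.87552937312273 231.27810118394953 [[-0.59, 0.482, -0.648, 1.206], [0.807, 0.351, -0.475, 0.459], [-0.001, -0.803, -0.596, 0.719], [0.0, 0.0, 0.0, 1.0]]
{'time_s': 0.1, 'joint_positions': array([ 1.18198054e+00,  3.20246356e-01,  1.56551862e+00, -2.43841333e-05,
        1.25739370e+00, -2.00120460e-02]), 'dq': array([ 0.00014702, -0.00248294, -0.00139191, -0.00091306, -0.00051376,
       -0.00100868]), 'tau': array([ 9.53774033e-04, -4.13332057e+01, -2.32506770e+01,  7.29594030e-02,
        4.22491855e-02, -5.19070159e-05]), 'position': array([0.20713651, 0.53593142, 0.2132087 ]), 'tcp_rot': array([ 1.83354816e-01,  9.83046488e-01, -7.69062993e-04, -1.47592251e-04]), 'ft_force': array([-0.08601796, -0.50683646,  0.52455235]), 'wrist_torque': array([-0.01102512,  0.00163421,  0.01177809]), 'grip_force': 0.0, 'width': 0.09131720715970101}
scene_100.png
top_50.png
```

View pics/top_50.png

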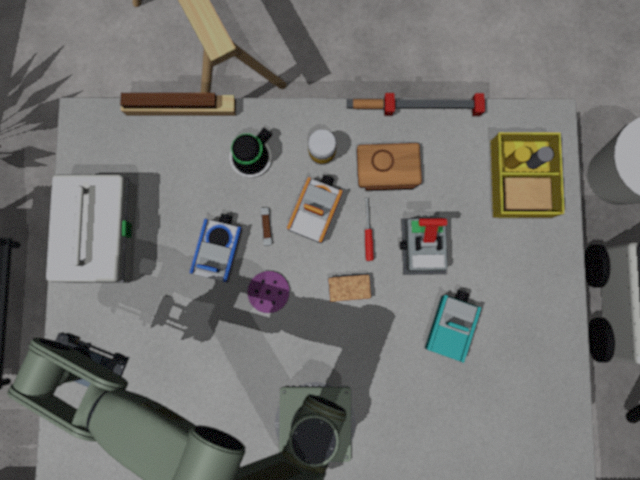

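View pics/scene_100.png

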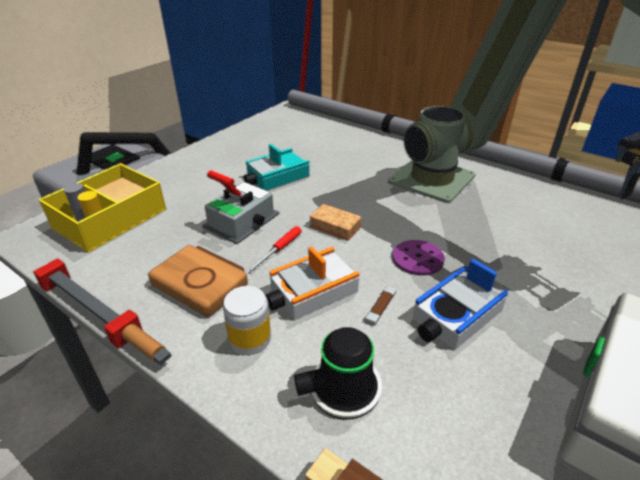

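The top view shows the blue port at (217,247) with its handle near (207,270), and the orange port at (318,208). The isolator is at (427,245) with its lever on the green side (432,228), and the turquoise look-alike is at (455,325). Next I'll measure these in 3D.

```bash
python3 - <<'E'
from h import *
C={n:dict(np.load(n+'.npz')) for n in('top','scene')}
W={n:cloud(C[n]) for n in C}
t=C['top'];H=cv2.cvtColor(t['color'],cv2.COLOR_RGB2HSV);P=W['top']
def roi(u0,u1,v0,v1):
    m=np.zeros((480,640),bool);m[v0:v1,u0:u1]=1;return m
def rect(name,m):
    q=P[m]; r=cv2.minAreaRect((q[:,:2]*1000).astype(np.float32)); print(name,m.sum(),'z',np.percentile(q[:,2],[5,50,95]).round(3),'rect',np.round(r[0],1),np.round(r[1],1),round(r[2],1))
z=P[...,2]
hue,s,v=[H[...,i].astype(int) for i in range(3)]
for nm,box,hm in(('blue',(185,250,205,290),(hue>100)&(hue<130)&(s>120)),('orange',(280,355,170,250),(hue>5)&(hue<22)&(s>140))):
    R=roi(*box)
    rect(nm+' rails',R&hm&(z>.045)&(z<.066)); rect(nm+' housing',R&(z>.03)&(z<.066)); rect(nm+' handle',R&hm&(z>.075))
    rect(nm+' handletop',R&hm&(z>.095))
R=roi(395,460,205,280)
red=((hue<8)|(hue>172))&(s>130)
rect('iso box',R&(z>.06)&(z<.075));rect('foot',R&(z>.004)&(z<.08));rect('bar',R&red&(z>.14));rect('green',R&(hue>45)&(hue<80)&(s>120))
# scene
S=W['scene'];Hs=cv2.cvtColor(C['scene']['color'],cv2.COLOR_RGB2HSV);h2,s2=Hs[...,0].astype(int),Hs[...,1]
P=S;z=S[...,2]
rect('sc bar',(z>.14)&((h2<8)|(h2>172))&(s2>130)&roi(200,250,160,200))
rect('sc blue handle',(z>.065)&(h2>100)&(h2<130)&(s2>120)&roi(460,505,250,300))
rect('sc orange handle',(z>.065)&(h2>3)&(h2<22)&(s2>120)&roi(300,335,240,280))
rect('sc iso box',(z>.064)&(z<.076)&roi(195,285,170,240))
E
python3 -c "
import cv2
a=cv2.imread('pics/top_50.png')[160:300,180:470];cv2.imwrite('pics/crop1.png',cv2.resize(a,(800,386),interpolation=cv2.INTER_CUBIC))"
```

```text
blue rails 455 z [0.046 0.055 0.063] rect [494.7 292.8] [110.8 162.8] 76.4
blue housing 2215 z [0.039 0.052 0.061] rect [509.  289.3] [112.9 193.5] 75.7
blue handle 80 z [0.098 0.106 0.115] rect [400.6 152.8] [370.7  11.6] 75.3
blue handletop 78 z [0.099 0.106 0.115] rect [400.6 152.8] [370.7  11.6] 75.3
orange rails 258 z [0.049 0.057 0.063] rect [615.1   6. ] [108.3 161.8] 68.1
orange housing 2105 z [0.038 0.05  0.061] rect [6.289e+02 4.000e-01] [110.3 194.3] 68.0
orange handle 92 z [0.086 0.102 0.112] rect [487.9 -17.7] [276.7  45.2] 12.3
orange handletop 75 z [0.097 0.104 0.112] rect [487.9 -17.7] [276.7  44.6] 12.1
iso box 1198 z [0.063 0.069 0.074] rect [ 514.7 -319.6] [149.6 111.4] 0.9
foot 2088 z [0.005 0.067 0.075] rect [ 525.5 -330.1] [192.7 224.5] 89.4
bar 255 z [0.145 0.162 0.171] rect [ 559.6 -317.8] [32.3 73.8] 0.8
green 100 z [0.065 0.071 0.078] rect [ 554.8 -315.3] [86.5 28.7] 75.5
sc bar 199 z [0.153 0.164 0.168] rect [864.8  66.6] [1037.6   56. ] 52.1
sc blue handle 513 z [0.068 0.091 0.107] rect [812.7 393.8] [794.8  54.8] 13.3
sc orange handle 317 z [0.068 0.093 0.107] rect [893.6 231.7] [771.2  33.2] 38.5
sc iso box 1102 z [0.066 0.071 0.074] rect [ 516.4 -319.4] [151. 113.] 0.0
```

View pics/crop1.png

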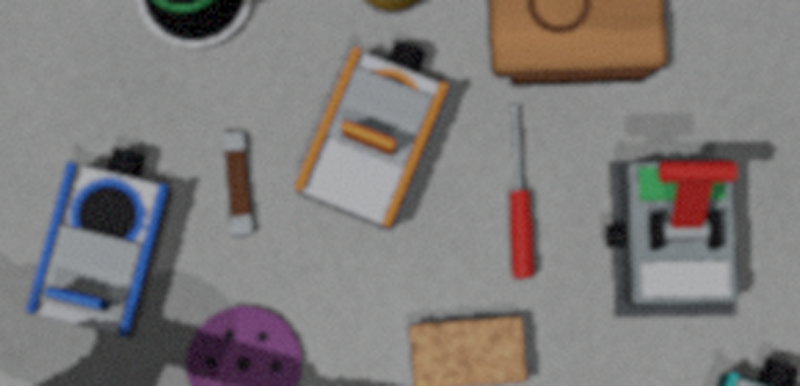

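move_arm([
  [-0.22,-0.21,0,0,0,-0.0587,-1],
  [-0.22,-0.21,0,0,0,-0.0587,-1],
  [-0.22,-0.21,0,0,0,-0.0587,-1],
  [-0.22,-0.21,0,0,0,-0.0587,-1],
  [-0.22,-0.21,0,0,0,-0.0587,-1],
  [-0.22,-0.21,0,0,0,-0.0587,-1],
  [-0.22,-0.21,0,0,0,-0.0587,-1],
  [-0.22,-0.21,0,0,0,-0.0587,-1],
], squeeze=10)

```text
time_s: 0.77
position: [0.3375, 0.2569, 0.2137]
tcp_rot: [0.001, 1.0, -0.001, 0.0]
ft_force: [-0.9, 0.4, 0.0]
width: 0.0405
grip_force: 0.0
```

move_arm([
  [-0.14,-0.29,0,0,0,0,-1],
  [-0.14,-0.29,0,0,0,0,-1],
  [-0.14,-0.29,0,0,0,0,-1],
  [-0.14,-0.29,0,0,0,0,-1],
  [-0.14,-0.29,0,0,0,0,-1],
  [-0.14,-0.29,0,0,0,0,-1],
  [-0.14,-0.29,0,0,0,0,-1],
  [-0.14,-0.29,0,0,0,0,-1],
])

```text
time_s: 1.43
position: [0.4776, -0.0319, 0.2137]
tcp_rot: [0.001, 1.0, -0.0, 0.0]
ft_force: [0.2, 0.2, -0.1]
width: 0.0005
grip_force: 0.0
```

move_arm([
  [-0.135,-0.285,0,0,0,0,-1],
  [-0.135,-0.285,0,0,0,0,-1],
  [-0.135,-0.285,0,0,0,0,-1],
  [-0.135,-0.285,0,0,0,0,-1],
  [-0.135,-0.285,0,0,0,0,-1],
  [-0.135,-0.285,0,0,0,0,-1],
  [-0.135,-0.285,0,0,0,0,-1],
  [-0.135,-0.285,0,0,0,0,-1],
])

```text
time_s: 2.1
position: [0.6127, -0.318, 0.2126]
tcp_rot: [0.001, 1.0, -0.001, -0.0]
ft_force: [0.3, 0.3, 0.0]
width: 0.0005
grip_force: 0.0
```

move_arm([
  [0,0,0.035,0,0,0,-1],
  [0,0,0.07,0,0,0,-1],
  [0,0,0.07,0,0,0,-1],
  [0.01,0,0.07,0,0,0,-1],
  [0.02,0,0.07,0,0,0,-1],
  [0.03,0,0.07,0,0,0,-1],
  [0.04,0,0.07,0,0,0,-1],
  [0.05,0,0.07,0,0,0,-1],
])

```text
time_s: 2.77
position: [0.5627, -0.3145, 0.1479]
tcp_rot: [-0.0, 1.0, -0.002, 0.003]
ft_force: [2.1, -0.3, 1.2]
width: 0.0006
grip_force: 0.9
```

move_arm([
  [0.01,0,0,0,0,0,-1],
  [0.02,0,0,0,0,0,-1],
  [0.03,0,0,0,0,0,-1],
  [0.04,0,0,0,0,0,-1],
  [0.05,0,0,0,0,0,-1],
  [0.057,0,0,0,0,0,-1],
  [0.057,0,0,0,0,0,-1],
  [0.057,0,0,0,0,0,-1],
])

```text
time_s: 3.43
position: [0.5045, -0.3139, 0.1439]
tcp_rot: [0.0, 1.0, 0.0, 0.0]
ft_force: [0.2, -0.3, -0.2]
width: 0.0004
grip_force: 0.0
```

move_arm([
  [-0.04,0,0,0,0,0,-1],
  [-0.04,0,-0.04,0,0,0,-1],
  [-0.04,0,-0.07,0,0,0,-1],
  [-0.05,0.08,-0.07,0,0,0,-1],
  [-0.05,0.16,-0.07,0,0,0,-1],
  [-0.05,0.16,-0.07,0,0,0,-1],
])

```text
time_s: 3.93
position: [0.5543, -0.1883, 0.2142]
tcp_rot: [0.001, 1.0, 0.0, 0.001]
ft_force: [-0.0, 0.8, 0.3]
width: 0.0006
grip_force: 0.0
```

Run:
```python
from h import *
c=cap('top');cv2.imwrite('pics/c2.png',cv2.resize(c['color'][160:300,180:470,::-1],(800,386),interpolation=cv2.INTER_CUBIC))
```

```text
(no output)
```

View pics/c2.png

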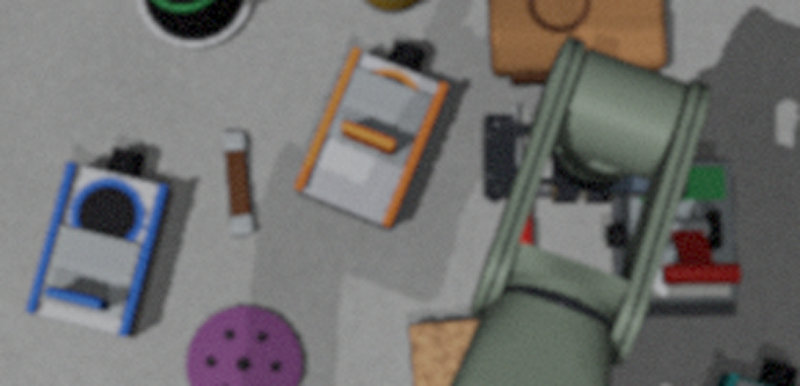

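move_arm([
  [0.08,0.25,0,0,0,0,-1],
  [0.08,0.25,0,0,0,0,-1],
  [0.08,0.25,0,0,0,0,-1],
  [0.08,0.25,0,0,0,0,-1],
  [0.08,0.25,0,0,0,0,-1],
  [0.08,0.25,0,0,0,0,-1],
  [0.08,0.25,0,0,0,0,-1],
  [0.08,0.25,0,0,0,0,-1],
])

```text
time_s: 4.65
position: [0.4727, 0.0637, 0.2142]
tcp_rot: [-0.002, 1.0, 0.001, 0.0]
ft_force: [0.2, -0.5, 0.3]
width: 0.0002
grip_force: 0.0
```

move_arm([
  [0.084,0.256,0,0,0,0.0386,-1],
  [0.084,0.256,0,0,0,0.0386,-1],
  [0.084,0.256,0,0,0,0.0386,-1],
  [0.084,0.256,0,0,0,0.0386,-1],
  [0.084,0.256,0,0,0,0.0386,-1],
  [0.084,0.256,0,0,0,0.0386,-1],
  [0.084,0.256,0,0,0,0.0386,-1],
  [0.084,0.256,0,0,0,0.0386,-1],
])

```text
time_s: 5.32
position: [0.3891, 0.3213, 0.2139]
tcp_rot: [0.119, 0.993, 0.001, -0.0]
ft_force: [0.3, -0.1, 0.5]
width: 0.0005
grip_force: 0.0
```

move_arm([
  [0,-0.002,0.04,0,0,0,-1],
  [0,-0.002,0.08,0,0,0,-1],
  [0,-0.002,0.12,0,0,0,-1],
  [0,-0.002,0.144,0,0,0,-1],
  [0,-0.002,0.144,0,0,0,-1],
  [-0.01,-0.002,0.144,0,0,0,-1],
  [-0.02,-0.002,0.144,0,0,0,-1],
  [-0.03,-0.002,0.144,0,0,0,-1],
])

```text
time_s: 5.98
position: [0.4208, 0.3083, 0.0722]
tcp_rot: [0.121, 0.993, 0.002, 0.002]
ft_force: [-1.9, 2.8, -0.4]
width: 0.0008
grip_force: 1.6
```

move_arm([
  [-0.01,0,0,0,0,0,-1],
  [-0.02,0,0,0,0,0,-1],
  [-0.03,0,0,0,0,0,-1],
  [-0.04,0,0,0,0,0,-1],
  [-0.05,0,0,0,0,0,-1],
  [-0.056,0,0,0,0,0,-1],
  [-0.06,0,0,0,0,0,-1],
  [-0.06,0,0,0,0,0,-1],
])

```text
time_s: 6.65
position: [0.4774, 0.2928, 0.0698]
tcp_rot: [0.121, 0.993, -0.0, 0.001]
ft_force: [-0.5, 0.1, 0.4]
width: 0.0003
grip_force: 0.0
```

move_arm([
  [-0.002,0,0,0,0,0,-1],
  [-0.004,0,0,0,0,0,-1],
  [-0.004,0,0,0,0,0,-1],
])

```text
time_s: 6.9
position: [0.479, 0.2922, 0.0697]
tcp_rot: [0.121, 0.993, -0.0, -0.001]
ft_force: [-4.2, 1.6, 1.6]
width: 0.0009
grip_force: 2.1
```

move_arm([
  [-0.002,0,0,0,0,0,-1],
  [-0.002,0,0,0,0,0,-1],
])

```text
time_s: 7.07
position: [0.479, 0.2922, 0.0698]
tcp_rot: [0.121, 0.993, -0.0, -0.003]
ft_force: [-10.6, 4.4, 5.1]
width: 0.0006
grip_force: 5.1
```

move_arm([
  [0.015,0,0,0,0,0,-1],
  [0.03,0,0,0,0,0,-1],
  [0.03,0,-0.04,0,0,0,-1],
  [0.03,0,-0.08,0,0,0,-1],
  [0.03,0,-0.12,0,0,0,-1],
  [0.03,0,-0.144,0,0,0,-1],
  [0.03,0,-0.144,0,0,0,-1],
])

```text
time_s: 7.65
position: [0.455, 0.3009, 0.2202]
tcp_rot: [0.121, 0.993, 0.004, 0.005]
ft_force: [0.8, -0.4, 0.2]
width: 0.0002
grip_force: 0.0
```

move_arm([
  [-0.14,-0.126,0,0,0,0,-1],
  [-0.14,-0.126,0,0,0,0,-1],
  [-0.14,-0.126,0,0,0,0,-1],
  [-0.14,-0.126,0,0,0,0,-1],
  [-0.14,-0.126,0,0,0,0,-1],
  [-0.14,-0.126,0,0,0,0,-1],
])

```text
time_s: 8.15
position: [0.5601, 0.1394, 0.2127]
tcp_rot: [0.123, 0.992, -0.001, 0.0]
ft_force: [0.9, 0.3, -0.1]
width: 0.0005
grip_force: 0.0
```

move_arm([
  [-0.14,-0.126,0,0,0,0.0225,-1],
  [-0.14,-0.126,0,0,0,0.0225,-1],
  [-0.14,-0.126,0,0,0,0.0225,-1],
  [-0.14,-0.126,0,0,0,0.0225,-1],
  [-0.14,-0.126,0,0,0,0.0225,-1],
  [-0.14,-0.126,0,0,0,0.0225,-1],
])

```text
time_s: 8.65
position: [0.6656, -0.0159, 0.2122]
tcp_rot: [0.192, 0.981, -0.001, 0.0]
ft_force: [1.1, -0.2, -1.1]
width: 0.0005
grip_force: 0.0
```

Run:
```python
from h import *
c=cap('scene');cv2.imwrite('pics/c3.png',cv2.resize(c['color'][160:350,190:520,::-1],(800,460),interpolation=cv2.INTER_CUBIC))
print(robot.observe()['position'])
```

```text
[ 0.66421407 -0.01361047  0.21238576]
```

View pics/c3.png

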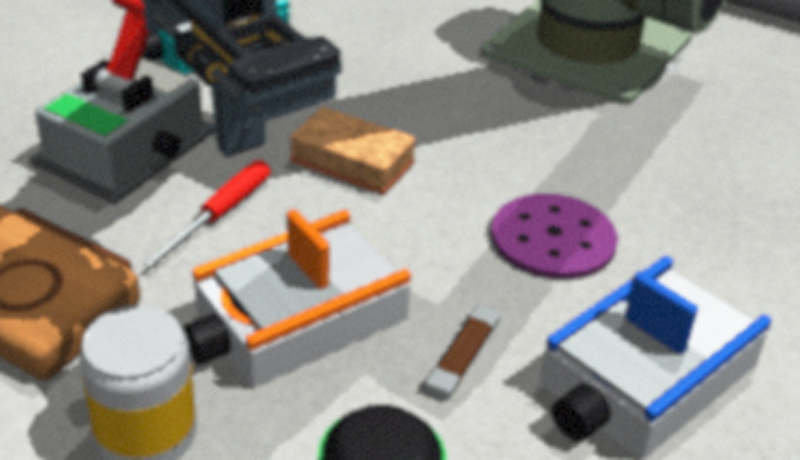

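move_arm([
  [0,0,0.04,0,0,0,-1],
  [0,0,0.08,0,0,0,-1],
  [0,0,0.12,0,0,0,-1],
  [0,0,0.142,0,0,0,-1],
  [0,0,0.142,0,0,0,-1],
  [0.01,0,0.142,0,0,0,-1],
  [0.02,0,0.142,0,0,0,-1],
  [0.03,0,0.142,0,0,0,-1],
])

```text
time_s: 9.37
position: [0.6365, -0.0005, 0.0744]
tcp_rot: [0.19, 0.982, 0.0, 0.002]
ft_force: [-1.0, -0.0, 0.0]
width: 0.0005
grip_force: 0.0
```

move_arm([
  [0.01,0,0,0,0,0,-1],
  [0.02,0,0,0,0,0,-1],
  [0.03,0,0,0,0,0,-1],
  [0.04,0,0,0,0,0,-1],
  [0.05,0,0,0,0,0,-1],
  [0.06,0,0,0,0,0,-1],
  [0.066,0,0,0,0,0,-1],
  [0.066,0,0,0,0,0,-1],
])

```text
time_s: 10.03
position: [0.5812, 0.0209, 0.0729]
tcp_rot: [0.19, 0.982, -0.001, 0.008]
ft_force: [16.3, -8.2, -6.6]
width: 0.0002
grip_force: 9.2
```

move_arm([
  [0.002,0,0,0,0,0,-1],
  [0.003,0,0,0,0,0,-1],
  [0.003,0,0,0,0,0,-1],
])

```text
time_s: 10.28
position: [0.5813, 0.021, 0.073]
tcp_rot: [0.19, 0.982, -0.001, 0.011]
ft_force: [21.2, -10.5, -8.4]
width: 0.0004
grip_force: 12.1
```

move_arm([
  [0.002,0,0,0,0,0,-1],
  [0.002,0,0,0,0,0,-1],
])

```text
time_s: 10.45
position: [0.5813, 0.021, 0.0731]
tcp_rot: [0.189, 0.982, -0.001, 0.013]
ft_force: [26.0, -13.6, -12.9]
width: 0.0007
grip_force: 14.4
```

move_arm([
  [-0.015,0,0,0,0,0,-1],
  [-0.03,0,0,0,0,0,-1],
  [-0.03,0,-0.04,0,0,0,-1],
  [-0.03,0,-0.08,0,0,0,-1],
  [-0.03,0,-0.12,0,0,0,-1],
  [-0.03,-0.04,-0.142,0,0,0,-1],
  [-0.03,-0.08,-0.142,0,0,0,-1],
])

```text
time_s: 11.03
position: [0.57, -0.0576, 0.2179]
tcp_rot: [0.189, 0.982, 0.001, 0.003]
ft_force: [1.4, -0.5, -0.4]
width: 0.0006
grip_force: 0.0
```

move_arm([
  [0,-0.04,0,0,0,0,-1],
  [0,-0.08,0,0,0,0,-1],
  [0,-0.12,0,0,0,0,-1],
  [0,-0.12,0,0,0,0,-1],
])

```text
time_s: 11.37
position: [0.5193, -0.1746, 0.2126]
tcp_rot: [0.194, 0.981, -0.001, -0.003]
ft_force: [0.2, 0.9, 0.2]
width: 0.0004
grip_force: 0.0
```

Run:
```python
from h import *
print(robot.observe()['position'])
c=cap('top');s=cap('scene')
a=cv2.resize(c['color'][165:295,185:345,::-1],(640,520),interpolation=cv2.INTER_CUBIC);cv2.imwrite('pics/c4.png',a)
cv2.imwrite('pics/c5.png',cv2.resize(s['color'][230:350,250:520,::-1],(800,356),interpolation=cv2.INTER_CUBIC))
for nm,ctr,yaw,lo,hi in(('blue',(.4947,.2928),-13.9,100,130),('orange',(.6151,.006),-22,3,22)):
  for n,d in(('top',c),('scene',s)):
    H=cv2.cvtColor(d['color'],cv2.COLOR_RGB2HSV);P=cloud(d);h=H[...,0].astype(int)
    cs,sn=np.cos(np.radians(yaw)),np.sin(np.radians(yaw));q=P[...,:2]-ctr;x=q[...,0]*cs+q[...,1]*sn;y=-q[...,0]*sn+q[...,1]*cs
    m=(h>lo)&(h<hi)&(H[...,1]>110)&(abs(x)<.1)&(abs(y)<.045)&(P[...,2]>.07)&(P[...,2]<.12)
    m2=(h>lo)&(h<hi)&(H[...,1]>110)&(abs(x)<.12)&(abs(y)<.065)&(P[...,2]>.045)&(P[...,2]<.064)&(abs(y)>.044)
    print(nm,n,m.sum(),np.percentile(x[m]*1000,[2,20,50,80,98]).round(1),'y',np.percentile(y[m]*1000,[2,50,98]).round(1),'rails',np.percentile(x[m2]*1000,[1,99]).round(1),np.percentile(y[m2]*1000,[1,99]).round(1))
```

```text
[ 0.51927629 -0.17456214  0.21263   ]
blue top 84 [ 1.8  3.6  6.9 10.4 13.1] y [-28.4  -2.4  26.3] rails [-77.6  79.8] [-54.8  55.2]
blue scene 467 [ 5.5 12.2 14.1 15.3 16.8] y [-26.    3.   29.3] rails [-77.7  83.7] [-53.1  55.6]
orange top 100 [-67.7 -67.  -63.2 -59.5 -56.3] y [-27.1  -1.4  25.8] rails [-80.1  80.3] [-55.1  54.8]
orange scene 304 [-64.6 -59.2 -55.4 -54.5 -53.3] y [-24.5   7.6  30.1] rails [-76.3  82.7] [-55.1  55.5]
```

View pics/c4.png

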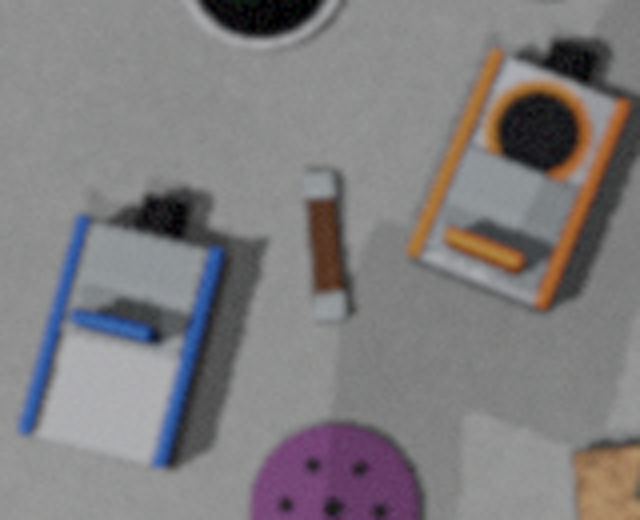

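View pics/c5.png

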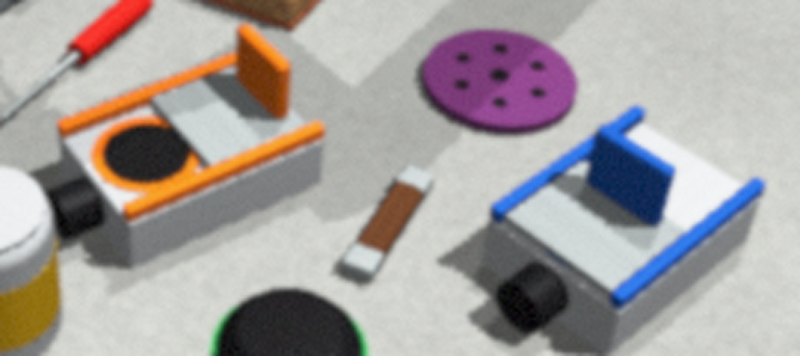

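Run:
```python
from h import *
c=dict(np.load('top.npz'));f=240/np.tan(np.radians(float(c['vfov'])/2))
def prj(p):
    q=c['world_to_cam']@np.r_[p,1];return np.array([c['cx']+f*q[0]/q[2],c['cy']+f*q[1]/q[2]])
im0=cv2.imread('pics/top_50.png')[:,:,::-1]
for nm,ctr,yaw,lo,hi,tests in(('blue',(.4947,.2928),-13.9,100,130,((im0,-.065),(c['color'],.005))),('orange',(.6151,.006),-22,3,22,((im0,.005),(c['color'],-.065)))):
  cs,sn=np.cos(np.radians(yaw)),np.sin(np.radians(yaw))
  for im,x0 in tests:
    H=cv2.cvtColor(np.ascontiguousarray(im),cv2.COLOR_RGB2HSV);m0=(H[...,0]>lo)&(H[...,0]<hi)&(H[...,1]>110)
    g=lambda x:prj([ctr[0]+x*cs,ctr[1]+x*sn,.1])
    d=g(x0+.01)-g(x0);u0=g(x0);v,u=np.mgrid[:480,:640];r=np.stack([u-u0[0],v-u0[1]],-1)
    n=d/np.linalg.norm(d);a=r@n;b=r@np.array([-n[1],n[0]])
    m=m0&(abs(a)<8)&(abs(b)<9); print(nm,x0,m.sum(),'offset mm',round(a[m].mean()/np.linalg.norm(d)*10,2))
```

```text
blue -0.065 71 offset mm 9.11
blue 0.005 76 offset mm 2.31
orange 0.005 100 offset mm -13.02
orange -0.065 93 offset mm 2.13
```

move_arm([
  [0.042,-0.171,0,0,0,-0.0615,-1],
  [0.042,-0.171,0,0,0,-0.0615,-1],
  [0.042,-0.171,0,0,0,-0.0615,-1],
  [0.042,-0.171,0,0,0,-0.0615,-1],
  [0.042,-0.171,0,0,0,-0.0615,-1],
  [0.042,-0.171,0,0,0,-0.0615,-1],
  [0.042,-0.171,0,0,0,-0.0615,-1],
])

```text
time_s: 12.05
position: [0.4209, -0.3116, 0.2132]
tcp_rot: [-0.001, 1.0, 0.001, -0.001]
ft_force: [1.1, 0.9, 0.3]
width: 0.0005
grip_force: 0.0
```

move_arm([
  [0,-0.007,0.035,0,0,0,-1],
  [0,-0.007,0.07,0,0,0,-1],
  [0,-0.007,0.07,0,0,0,-1],
  [-0.01,-0.007,0.07,0,0,0,-1],
  [-0.02,-0.007,0.07,0,0,0,-1],
  [-0.03,-0.007,0.07,0,0,0,-1],
  [-0.04,-0.007,0.07,0,0,0,-1],
  [-0.05,-0.007,0.07,0,0,0,-1],
])

```text
time_s: 12.72
position: [0.4738, -0.3198, 0.1457]
tcp_rot: [-0.002, 1.0, -0.001, 0.002]
ft_force: [-1.8, -0.3, 1.0]
width: 0.0004
grip_force: 0.6
```

move_arm([
  [-0.01,0,0,0,0,0,-1],
  [-0.02,0,0,0,0,0,-1],
  [-0.03,0,0,0,0,0,-1],
  [-0.04,0,0,0,0,0,-1],
  [-0.05,0,0,0,0,0,-1],
  [-0.056,0,0,0,0,0,-1],
  [-0.056,0,0,0,0,0,-1],
])

```text
time_s: 13.3
position: [0.5287, -0.3196, 0.1436]
tcp_rot: [-0.002, 1.0, -0.0, 0.0]
ft_force: [0.0, 0.0, -0.3]
width: 0.0008
grip_force: 0.0
```

move_arm([
  [0.04,0,0,0,0,0,-1],
  [0.05,0,-0.04,0,0,0,-1],
  [0.06,0,-0.07,0,0,0,-1],
  [0.1,0,-0.07,0,0,0,-1],
  [0.14,0,-0.07,0,0,0,-1],
  [0.18,0,-0.07,0,0,0,-1],
  [0.18,0,-0.07,0,0,0,-1],
  [0.18,0,-0.07,0,0,0,-1],
])

```text
time_s: 13.97
position: [0.3455, -0.3199, 0.2144]
tcp_rot: [0.0, 1.0, -0.0, 0.0]
ft_force: [0.0, -0.2, 0.6]
width: 0.0005
grip_force: 0.0
```

Run:
```python
from h import *
c=cap('scene');cv2.imwrite('pics/c6.png',c['color'][:,:,::-1])
```

```text
(no output)
```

View pics/c6.png

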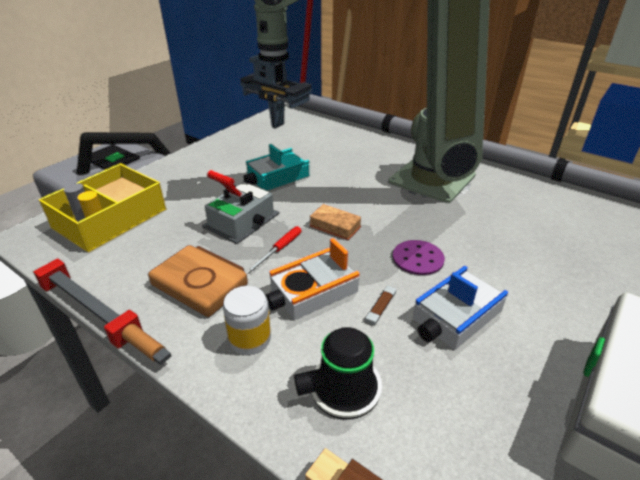

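The lever is back on the green side (222,183), the blue shutter is shut (462,290), and the orange shutter is open with its hole clear (298,282). The other items look unmoved and the arm is clear of everything.

```bash
python3 -c "
from rig import robot
print(robot.job_done())"
```

```text
the job is handed in; nothing more can be done
None
```

The changeover is done in the order asked and handed in at about 14 s: isolator off, blue shutter shut, orange shutter open, isolator back on, and the last picture shows nothing else on the bench moved.

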